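# Tap the blue cell carriage up to its pointer

### The arm

A 6-joint arm with a two-finger parallel gripper is mounted at the origin on a cart in front of the work surface, level with it; the furniture and walls round the work are solid. World frame = base frame: x ahead of the robot, y to its left, z up, the work surface at z = 0. Lengths are in mm, angles in rad, forces in N, time in s.
With the tool pointing down it reaches from about 350 to 875 mm from the base axis. Payload 4.2 kg.
Tool frame: the origin (TCP) lies at the very end of the fingers, on their centre line; the grasp point (between the pads) lies 19 mm behind it; z points along the fingers, y is the line along which they close (so a half turn about z gives the same grasp; the last joint's range is limited). The gripper opens to 85 mm and grips with 20 to 120 N. Pads are 22 mm wide; open, the fingers measure 114 mm over their backs; the gripper's body (76 mm by 85 mm) begins 54 mm behind the grasp point. The pads swing forward as they close: fully open they stand 13 mm farther back than shut.
Start: joints at [-0.935, 0.385, 0.008, 0, -1.194, -0.259], TCP at [229.98, -581.127, 231.312] pointing down, gripper open.
Joint ranges: [-3.14, 3.14], [-1.21, 2.06], [-1.07, 1.41], [-3.16, 2.05], [-2.99, -0.16], [-3.1, 3.1]. Speed limits (rad/s): [2.79, 2.79, 3.14, 3.14, 3.14, 3.14].

### API

Orientations are given as a unit quaternion [x, y, z, w].
In Python, from bench import read_state, get_image, camera_model, job_done gives the robot as it stands.
- The arm moves only by the shell command python3 -m handwheel 'ROWS'. ROWS is JSON, a list of rows, each a list of 7 numbers: the shift along the tool's x, y, z in m, then the turn, a rotation vector about the tool's x, y, z in rad, then the gripper's target within -1 to 1 (fully open at 1, half-way at 0, shut at -1). In form: [[dx, dy, dz, wx, wy, wz, jaw], ...]. A call has 1 to 10 rows; each row is the pose to reach, as a shift and turn from the pose commanded when the call began, along the tool's axes at that moment; what a row does not reach only later rows make up. A row lasts 1/8 s, in which the tool goes at most 62.5 mm and 10.7 degrees, less where a joint would pass 70% of its speed; a pose out of reach is approached as far as the arm can. A call with a gripper value outside its range is refused whole. The fingers move at their own pace and stop on an object; the grip force is fixed at half the most. Time passes only in rows, so rows that repeat a pose let the fingers close. It gives the time, the measured TCP pose, the force, the opening and the grip force at its end, in the units of the state.
- read_state(): the state, without advancing time (a new reading comes with each control period).
- get_image(name): name is "side" or "top" or "wrist"; returns (picture, depth): 480x640x3 uint8, blue, green, red; 480x640 float32, mm along the optical axis (not along the pixel's ray), 0 where there is no reading.
- camera_model(name): a dict with "K" (3x3 intrinsics, pixels), "dist" ([k1, k2, p1, p2, k3] as OpenCV has them; the pictures are not rectified), "rvec" (rotation vector, rad) and "tvec" (3), from world to camera coordinates, as OpenCV has them; the wrist camera has in their place "hand_eye" (4x4, takes a point from camera to tool coordinates, whose origin is the TCP and whose axes are the flange's). Camera axes: x right, y down, z forward; pixel columns grow to the right and rows downward; lengths in mm; the calibration is good to about 2 mm. A picture is of the moment at which its call begins: read the wrist's pose just before it. camera_model takes no time and is no camera call.
- job_done(): hands the job in; it is judged then, once.
The state is a dict: "clock": time; "joints": joint angles; "joint_vel": joint speeds; "joint_efforts": joint torques, N m; "position": TCP position; "ee_rot": TCP orientation; "contact_force": force on the tool from outside, world axes, zero at the start; "wrist_torque": the same for the moment, N m; "gripper_width": finger opening in mm; "grasp_force": force on a finger pad.
Only numpy, scipy, OpenCV 4.12 (cv2) and the standard library are available. Lean on these libraries where they do the work, as an engineer would, in place of code of your own. Each camera call takes 0.05 s, during which the arm holds its last target. There are 200 camera calls.

### The job

Two stiff cell carriages stand on slides on the desk: push the blue one along its slide towards the red pointer clipped beside its own rail, stop it about 4 cm short and take the fingers off it for a moment, then tap it on until its white line is in line with the pointer. A centimetre either way is good enough, but never let it run further past the pointer than that. Leave the yellow carriage where it is, and finish with the hand off the slide.

Things in the scene. Friction and masses are not known exactly. Their poses are not given: they have to be found in the camera images.
- blue_carriage: Blue block 50 x 50 mm, from 12 to 56 mm above the desk, a 36 mm black socket on top (to 67 mm); white line down its middle on the robot's side. Origin on the desk under its centre. y: along the slide, the way to push (to robot's left); x across, away from robot; z up. Push face: 25 mm behind the origin. Slides only along y, dry friction 6 N; stays where left, does not coast.
- blue_mark (a point): Tip of the fixed red pointer (clip 14 x 16 mm, 18 mm high) on the robot's side of the blue carriage's rail, 18 mm above the desk, 27 mm from the rail's middle. Same axes as the blue carriage: it is on the mark when both have the same place along y. At the start the carriage is 95 to 165 mm short of it.
- blue_rail: The fixed slide under the blue carriage: plate 300 mm long (y), 66 mm wide, 10 mm thick, with a steel rail 26 mm wide (top 23 mm above the desk) and black end stops, top 31 mm above the desk, 136 to 148 mm either side of the middle. Origin on the desk under its middle; axes as the carriage. A monitor stands behind the far slide, so come in from the robot's side.
- yellow_centre (a point): Centre of the yellow carriage's block, 34 mm above the desk; same size and shape as the blue one, on a like slide of its own with its own red pointer. It must not be moved. The slides lie one behind the other seen from the robot, about 120 mm apart; either may be nearer.

How it is judged:
By the outcome, as a careful person would: the job done as asked, in the order asked, and still so for the second after the job is handed in, with the robot touching nothing.
It also fails if it takes over 48 s, if anything falls off the work surface, if the arm or the gripper's body presses on something with over 40 N, if the wrist force passes 120 N, or if a joint passes its speed limit or range.

## Working session

There is one attempt and no reset: what is moved stays moved. The work goes in short steps, Python scripts to look and compute and a shell command to move; the robot and the scene stay as the last step left them, time stands still between calls to the robot, and variables do not carry over. Pictures are saved under pics/ and viewed, at most 10 in all, crops included, and the job is handed in when it is done.

```bash
mkdir -p pics; python3 - <<'E'
from bench import *
import cv2
s=read_state();print({k:s[k] for k in('clock','position','ee_rot','contact_force','gripper_width')})
for n in('top','side'):
    p,d=get_image(n);cv2.imwrite(f'pics/{n}0.png',p);m=camera_model(n);print(n,m)
E
```

```text
{'clock': 0.0, 'position': array([ 229.75910136, -580.60807916,  230.20097775]), 'ee_rot': array([-1.87182940e-01,  9.82324455e-01,  1.07077930e-03, -2.56750615e-04]), 'contact_force': array([ 0.62954769,  0.62168261, -0.12943583]), 'gripper_width': 85.71091601429282}
top {'K': array([[618.29700819,   0.        , 321.1443282 ],
       [  0.        , 618.29700819, 246.0632622 ],
       [  0.        ,   0.        ,   1.        ]]), 'dist': array([-0.05291344,  0.        ,  0.        ,  0.        ,  0.        ]), 'rvec': array([ 2.17869204, -2.1867796 ,  0.14911726]), 'tvec': array([-205.64568107,  513.08651981,  855.06245108])}
side {'K': array([[622.24854213,   0.        , 325.17388569],
       [  0.        , 622.24854213, 229.86654469],
       [  0.        ,   0.        ,   1.        ]]), 'dist': array([-0.11337343,  0.        ,  0.        ,  0.        ,  0.        ]), 'rvec': array([ 0.00825045,  2.82526567, -1.36588286]), 'tvec': array([494.5077123 , 157.16262505, 754.04718552])}
```

View pics/top0.png

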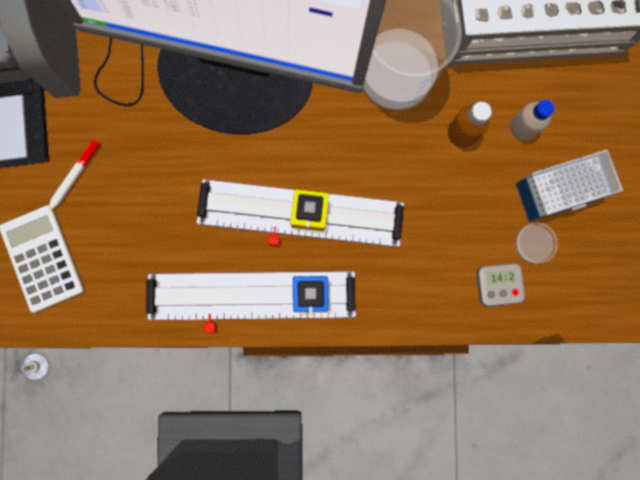

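View pics/side0.png

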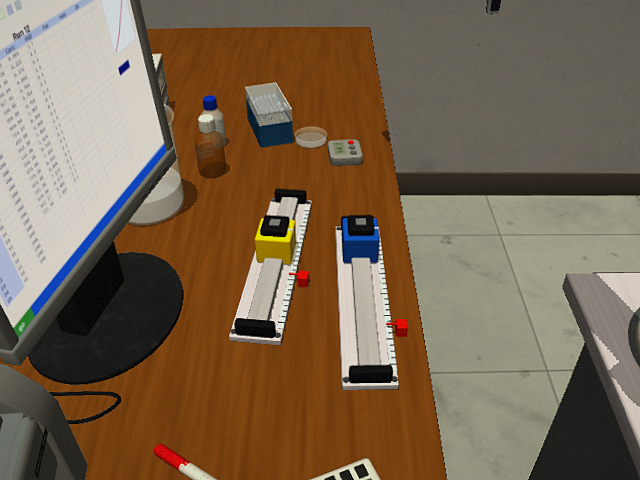

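Top view: the blue carriage is on the nearer slide at about (311,294), its red pointer at about (209,326), and yellow is behind at (310,208). The side view agrees, with blue at (360,240) and the pointer at (400,328). Next I'll measure them.

```bash
cat > h.py <<'E'
from bench import *
import cv2,numpy as np
def ray(n,uv):
    m=camera_model(n);R=cv2.Rodrigues(np.array(m['rvec']))[0];t=np.array(m['tvec'])
    q=cv2.undistortPoints(np.array(uv,float).reshape(-1,1,2),m['K'],m['dist']).reshape(-1,2)
    return -R.T@t, np.c_[q,np.ones(len(q))]@R
def onz(n,uv,z):
    c,d=ray(n,uv);return c+d*((z-c[2])/d[:,2])[:,None]
def cloud(n,d,mask):
    v,u=np.nonzero(mask&(d>0));c,r=ray(n,np.c_[u,v]);return c+r*d[v,u][:,None]
def masks(p):
    b,g,r=[p[:,:,i].astype(int) for i in range(3)]
    return dict(blue=(b>120)&(b-r>80)&(b-g>50),red=(r>130)&(r-g>100)&(r-b>100),yel=(r>130)&(g>120)&(b<90))
def look(n,names=('blue','red','yel')):
    p,d=get_image(n);M=masks(p);out={}
    for k in names:
        N,L,S,C=cv2.connectedComponentsWithStats(M[k].astype('uint8'))
        for i in range(1,N):
            if S[i,4]<25: continue
            P=cloud(n,d,L==i)
            if len(P)==0 or abs(np.median(P[:,1]))>650 or P[:,2].max()>80: continue
            print(n,k,S[i],'med',np.median(P,0).round(1),'lo',np.percentile(P,3,axis=0).round(1),'hi',np.percentile(P,97,axis=0).round(1))
            out.setdefault(k,[]).append((P,L==i))
    return p,d,out
E
python3 - <<'E'
from h import *
p,d,o=look('top'); 
ims=[cv2.resize(p[260:340,140:370],None,fx=3.4,fy=3.4,interpolation=cv2.INTER_CUBIC)]
p2,d2,o2=look('side')
cv2.imwrite('pics/c1.png',ims[0])
for k in('blue','yel'):
    for P,m in o[k]:
        T=P[P[:,2]>48]
        if len(T)<50: continue
        v,u=np.nonzero(m); Q=onz('top',np.c_[u,v],56)
        r=cv2.minAreaRect(Q[:,:2].astype('float32'));print(k,'rect',r)
# rail ends corners seen in the top view
E
```

```text
top blue [293 276  35  36 565] med [ 444.5 -188.2   57.1] lo [ 421.2 -214.4   53.9] hi [ 466.9 -167.6   66.9]
top red [ 77 139  22  27 252] med [655.3 135.5  13.9] lo [638.  123.4   1.8] hi [673.  149.2  17.9]
top red [268 231  12  15 129] med [ 523.9 -138.4   18.8] lo [ 516.6 -146.8    0.6] hi [ 533.9 -130.1   21.4]
top red [512 289   7   7  39] med [ 445.3 -490.2   21.6] lo [ 441.  -495.    17.1] hi [ 449.8 -485.9   24.5]
top red [203 315  13  18 140] med [397.9 -46.9  19.1] lo [390.1 -54.5   0. ] hi [410.3 -36.3  21.6]
top yel [291 189  39  40 596] med [ 560.3 -192.7   56.7] lo [ 537.7 -215.2    1.1] hi [ 598.7 -166.3   65.9]
side blue [343 218  36  23 283] med [ 451.5 -170.8   55. ] lo [ 421.6 -208.2   52.6] hi [ 468.2 -165.1   57.1]
side blue [373 218   5   9  30] med [ 423.2 -200.2   55.7] lo [ 420.5 -213.2   53.6] hi [ 426.5 -192.4   64.4]
side red [289 270  20  11 111] med [ 525.4 -137.3   17. ] lo [ 518.3 -144.4   13.4] hi [ 541.4 -129.6   19. ]
side red [386 319  22  10 128] med [400.1 -45.   16.8] lo [392.6 -53.5  14.6] hi [415.8 -38.2  18.6]
side red [154 444  36  25 387] med [658.2 138.6  12.2] lo [639.9 125.9   7.7] hi [674.8 148.4  15.9]
side yel [255 218  38  35 363] med [ 574.3 -168.2   54.1] lo [ 541.6 -204.2   38. ] hi [ 588.4 -163.7   56.9]
side yel [288 220   7   9  48] med [ 541.  -199.1   55.3] lo [ 537.3 -208.7   53. ] hi [ 544.1 -190.9   58.2]
blue rect ((443.98675537109375, -191.0663299560547), (46.97702407836914, 48.135475158691406), 89.94303894042969)
yel rect ((562.8204956054688, -190.83016967773438), (49.3978157043457, 51.571903228759766), 83.53705596923828)
```

View pics/c1.png

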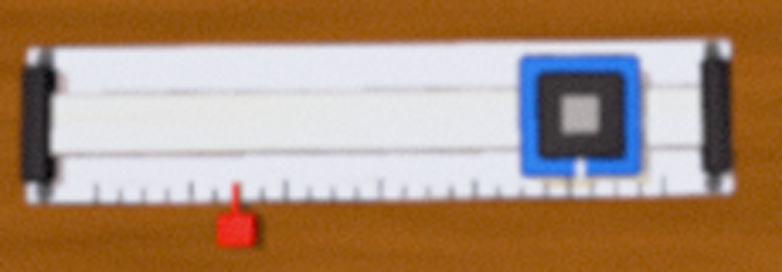

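```bash
python3 - <<'E'
from h import *
f=lambda L:np.array(L)/3.4+[140,260]
C=onz('top',f([(25,48),(730,41),(734,191),(25,202)]),10);print(C.round(1))
a=C[0]-C[1];b=C[3]-C[2];print(np.degrees(np.arctan2(-a[0],a[1])),np.degrees(np.arctan2(-b[0],b[1])),np.linalg.norm(a),np.linalg.norm(b),'mid',C.mean(0))
print('tip',onz('top',f([(235,184)]),18), 'clip top', onz('top',f([(236,228)]),18))
print('line top',onz('top',f([(580,168)]),56))
print('block centre',onz('top',f([(580,115)]),56),'socket',onz('top',f([(580,114)]),67))
print('side tip',onz('side',[(387,323.5)],18))
s=read_state();print(s['clock'],s['position'])
E
```

```text
[[ 474.    44.3   10. ]
 [ 476.1 -257.    10. ]
 [ 412.  -258.1   10. ]
 [ 408.7   42.9   10. ]]
0.40420285119026333 0.6374461384269645 301.31776742555763 300.965452650435 mid [ 442.72415025 -106.99588779   10.        ]
tip [[416.06874281 -47.13783927  18.        ]] clip top [[397.68060807 -47.76168289  18.        ]]
line top [[ 422.07184101 -191.7167318    56.        ]]
block centre [[ 443.46199482 -191.79697511   56.        ]] socket [[ 443.56076125 -191.63410179   67.        ]]
side tip [[416.95594624 -44.00543284  18.        ]]
0.2 [ 229.8472775  -580.82955068  230.63695545]
```

Blue carriage is at y≈-191.6 and its mark at y≈-46, so it has about 145 mm to go, which fits the stated 95–165. The rail is centred at (443,-107), lies along y within 0.5° and measures 301 mm long (300 given). I'll shut the fingers and go behind the block, lining tool y up with world y.

```bash
python3 -m handwheel '[[-0.034,0.023,0.009,0,0,0.042,-1],[-0.069,0.046,0.018,0,0,0.084,-1],[-0.103,0.069,0.027,0,0,0.125,-1],[-0.138,0.092,0.036,0,0,0.167,-1],[-0.172,0.114,0.044,0,0,0.209,-1],[-0.207,0.137,0.053,0,0,0.251,-1],[-0.241,0.16,0.062,0,0,0.292,-1],[-0.276,0.183,0.071,0,0,0.334,-1],[-0.31,0.206,0.08,0,0,0.376,-1],[-0.31,0.206,0.08,0,0,0.376,-1]]'; python3 -c "
from h import *
s=read_state();print(s['joints'],s['ee_rot'],s['gripper_width'],s['contact_force'])"
```

```text
clock: 1.45
position: [443.3, -273.6, 150.6]
ee_rot: [-0.002, 1.0, 0.0, -0.001]
contact_force: [-0.3, 0.5, 0.2]
gripper_width: 0.2
grasp_force: 0.0
[-2.41260996e-01  2.86467938e-01 -3.60246344e-01 -3.30561593e-04
 -9.25520511e-01 -1.32494677e+00] [-2.19477860e-03  9.99997324e-01  3.01528186e-04 -6.66179594e-04] 0.18847262131027198 [-0.32130713  0.51721283  0.16036875]
```

```bash
python3 -m handwheel '[[0,0,0.03,0,0,0,-1],[0,0,0.06,0,0,0,-1],[0,0,0.09,0,0,0,-1],[0,0,0.107,0,0,0,-1],[0,0,0.107,0,0,0,-1],[0,0.01,0.107,0,0,0,-1],[0,0.02,0.107,0,0,0,-1],[0,0.03,0.107,0,0,0,-1],[0,0.03,0.107,0,0,0,-1]]'
python3 - <<'E'
from h import *
p,d,o=look('top',('blue',))
cv2.imwrite('pics/t2.png',cv2.resize(p[180:380,130:430],None,fx=2.6,fy=2.6,interpolation=cv2.INTER_CUBIC))
E
```

```text
clock: 2.58
position: [442.6, -244.6, 44.8]
ee_rot: [-0.001, 1.0, -0.0, 0.0]
contact_force: [0.1, -0.3, -0.3]
gripper_width: 0.5
grasp_force: 0.0
```

View pics/t2.png

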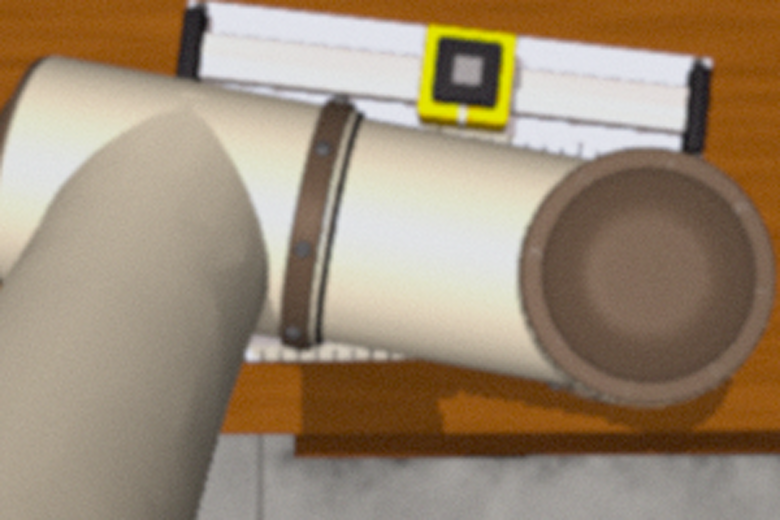

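The arm hides the slide from the top camera, so I'll use the side view and force. I'll ease up to contact.

```bash
python3 -m handwheel '[[0,0.004,0.006,0,0,0,-1],[0,0.008,0.006,0,0,0,-1],[0,0.012,0.006,0,0,0,-1],[0,0.016,0.006,0,0,0,-1],[0,0.02,0.006,0,0,0,-1],[0,0.024,0.006,0,0,0,-1],[0,0.028,0.006,0,0,0,-1],[0,0.03,0.006,0,0,0,-1],[0,0.03,0.006,0,0,0,-1]]'
python3 - <<'E'
from h import *
p,d,o=look('side',('blue','red','yel'))
cv2.imwrite('pics/s2.png',cv2.resize(p[180:400,220:450],None,fx=2.6,fy=2.6,interpolation=cv2.INTER_CUBIC))
E
```

```text
clock: 3.75
position: [442.3, -216.0, 38.3]
ee_rot: [-0.0, 1.0, -0.0, -0.0]
contact_force: [-0.3, -4.9, -1.6]
gripper_width: -0.3
grasp_force: 2.4
side blue [343 225  36  22 176] med [ 451.5 -155.1   55.1] lo [ 423.  -194.4   53.2] hi [ 468.3 -150.9   57.2]
side red [289 270  20  17 160] med [ 525.4 -133.    16.2] lo [ 518.4 -144.9    1.4] hi [ 540.4 -129.    18.3]
side red [387 319  21  18 185] med [399.4 -40.9  16.2] lo [392.5 -51.8   1.2] hi [413.7 -36.5  19. ]
side red [154 444  36  25 406] med [658.2 138.8  12.2] lo [639.9 126.4   7.4] hi [674.7 148.7  16. ]
side yel [300 127  15   3  25] med [ 527.4 -554.8    9.3] lo [ 512.4 -577.5   -1.7] hi [ 538.1 -549.    12.2]
side yel [255 218  38  46 863] med [ 566.3 -166.2   43.7] lo [ 543.2 -194.3   18.7] hi [ 588.2 -162.2   56.4]
side yel [288 220   7  10  50] med [ 541.1 -199.6   55.2] lo [ 537.2 -210.1   53.5] hi [ 544.2 -190.6   59.6]
```

View pics/s2.png

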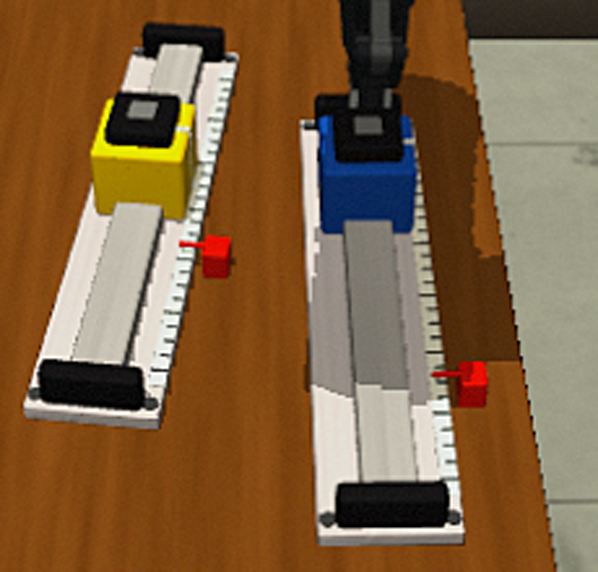

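The side view shows shut fingers behind the blue block, which moved 14 mm with 5 N on the tool. It now stands about 131 mm short of the pointer, whose tip is at crop (433,374). I'll push 85 mm and check.

```bash
python3 -m handwheel '[[0,0.009,0,0,0,0,-1],[0,0.018,0,0,0,0,-1],[0,0.027,0,0,0,0,-1],[0,0.036,0,0,0,0,-1],[0,0.045,0,0,0,0,-1],[0,0.054,0,0,0,0,-1],[0,0.063,0,0,0,0,-1],[0,0.072,0,0,0,0,-1],[0,0.081,0,0,0,0,-1],[0,0.085,0,0,0,0,-1]]'
python3 - <<'E'
from h import *
p,d,o=look('side',('blue','red','yel'))
E
```

```text
clock: 5.05
position: [441.6, -130.7, 38.2]
ee_rot: [-0.001, 1.0, -0.0, -0.001]
contact_force: [-0.3, -5.9, -1.6]
gripper_width: 0.2
grasp_force: 3.1
side blue [346 265  39  27 310] med [458.3 -71.4  55.2] lo [ 422.3 -110.2   52.9] hi [467.5 -65.7  57. ]
side red [289 270  20  17 163] med [ 525.3 -133.6   16.1] lo [ 518.4 -144.4    2.2] hi [ 540.2 -128.7   18.8]
side red [387 319  20  10 115] med [399.9 -44.9  17.1] lo [393.3 -52.1  14.9] hi [414.9 -38.1  18.7]
side red [154 444  36  25 407] med [658.  138.6  12.3] lo [639.8 126.    7.6] hi [674.8 148.3  16.3]
side yel [300 127  26   5  42] med [ 517.1 -554.6    9.2] lo [ 493.4 -560.2    6.2] hi [ 537.7 -540.6   12.8]
side yel [255 218  38  47 868] med [ 566.4 -166.4   43.5] lo [ 543.1 -194.7   17.6] hi [ 588.3 -162.3   56.4]
side yel [288 220   7  10  50] med [ 541.  -199.3   55.4] lo [ 537.2 -207.7   53.7] hi [ 544.1 -190.4   59.1]
```

```bash
python3 -m handwheel '[[0,0.0025,0,0,0,0,-1],[0,0.0045,0,0,0,0,-1],[0,0.0045,0,0,0,0,-1],[0,-0.01,0,0,0,0,-1],[0,-0.025,0,0,0,0,-1],[0,-0.025,0,0,0,0,-1],[0,-0.025,-0.04,0,0,0,-1],[0,-0.07,-0.08,0,0,0,-1],[0,-0.12,-0.12,0,0,0,-1],[0,-0.17,-0.12,0,0,0,-1]]'
python3 -m handwheel '[[0,-0.05,0,0,0,0,-1],[0,-0.1,0,0,0,0,-1],[0,-0.13,0,0,0,0,-1],[0,-0.13,0,0,0,0,-1]]'
python3 - <<'E'
from h import *
p,d,o=look('top',('blue','red','yel'))
v,u=np.nonzero(o['blue'][0][1]);print('rect',cv2.minAreaRect(onz('top',np.c_[u,v],56)[:,:2].astype('float32')))
cv2.imwrite('pics/t3.png',cv2.resize(p[260:340,140:370],None,fx=3.4,fy=3.4,interpolation=cv2.INTER_CUBIC))
p,d,o=look('side',('blue','red'))
E
```

```text
clock: 6.35
position: [444.6, -302.7, 162.4]
ee_rot: [-0.001, 1.0, -0.002, 0.004]
contact_force: [1.0, -0.5, -0.8]
gripper_width: 0.4
grasp_force: 0.0
clock: 6.85
position: [442.0, -432.3, 157.4]
ee_rot: [0.001, 1.0, 0.0, -0.0]
contact_force: [-0.4, 1.6, -0.4]
gripper_width: -0.0
grasp_force: 0.0
top blue [217 277  36  36 551] med [443.5 -91.9  57.1] lo [ 420.3 -111.2   54.4] hi [465.7 -63.4  62.9]
top red [ 78 139  21  26 217] med [655.1 135.4  13.9] lo [639.4 123.9   8.6] hi [672.9 148.7  18.4]
top red [268 231  12  14 119] med [ 524.  -138.3   18.6] lo [ 516.7 -145.4    0.7] hi [ 533.6 -130.5   21.2]
top red [204 315  11  18 123] med [397.8 -47.1  18.9] lo [390.1 -54.3   2. ] hi [409.7 -40.1  21.8]
top yel [290 189  39  39 564] med [ 560.  -192.7   56.7] lo [ 537.6 -215.2    1.7] hi [ 596.9 -166.3   63.8]
rect ((443.041259765625, -87.30157470703125), (47.818321228027344, 48.11225128173828), 0.6155336499214172)
side blue [346 267  40  28 366] med [451.1 -67.7  55.2] lo [ 421.  -104.4   53. ] hi [467.3 -61.1  57.3]
side blue [379 267   5  11  41] med [422.6 -95.9  55.8] lo [ 420.4 -107.7   54.3] hi [426.2 -83.2  65.7]
side red [289 270  20  15 129] med [ 525.4 -135.9   16.5] lo [ 518.4 -145.5    6.2] hi [ 540.6 -129.6   18.5]
side red [386 319  22  15 147] med [400.  -44.5  17. ] lo [392.5 -57.6  -0. ] hi [415.5 -36.9  18.9]
side red [154 444  36  25 395] med [658.  138.7  12.4] lo [640.  126.3   7.6] hi [674.7 148.5  16.1]
```

View pics/t3.png

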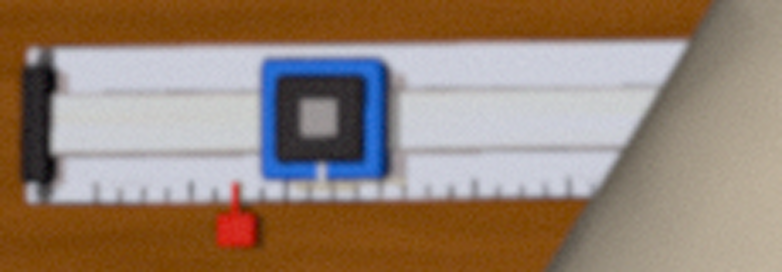

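The top view has blue's white line at crop (321,172) and the pointer at (235,184). That's about 40 mm short with the fingers clear of it. I'll go back in behind it.

```bash
python3 -m handwheel '[[0,0.05,0,0,0,0,-1],[0,0.1,0,0,0,0,-1],[0,0.15,0,0,0,0,-1],[0,0.2,0,0,0,0,-1],[0,0.25,0,0,0,0,-1],[0,0.275,0.02,0,0,0,-1],[0,0.275,0.06,0,0,0,-1],[0,0.275,0.1,0,0,0,-1],[0,0.275,0.12,0,0,0,-1],[0,0.275,0.12,0,0,0,-1]]'
python3 -m handwheel '[[0,0.008,0,0,0,0,-1],[0,0.016,0,0,0,0,-1],[0,0.024,0,0,0,0,-1],[0,0.032,0,0,0,0,-1],[0,0.04,0,0,0,0,-1],[0,0.048,0,0,0,0,-1],[0,0.056,0,0,0,0,-1],[0,0.062,0,0,0,0,-1],[0,0.062,0,0,0,0,-1]]'
python3 - <<'E'
from h import *
look('side',('blue','red'))
E
```

```text
clock: 8.2
position: [441.0, -154.7, 37.4]
ee_rot: [-0.001, 1.0, 0.0, -0.002]
contact_force: [0.2, 0.4, -0.6]
gripper_width: -0.4
grasp_force: 0.0
clock: 9.32
position: [442.4, -93.4, 38.7]
ee_rot: [-0.001, 1.0, -0.0, 0.0]
contact_force: [0.5, -2.2, 1.9]
gripper_width: -0.0
grasp_force: 1.1
side blue [346 285  42  29 353] med [456.3 -34.4  55.1] lo [422.1 -72.7  52.9] hi [467.4 -28.4  57.1]
side red [289 270  20  17 165] med [ 525.4 -132.8   15.9] lo [ 518.4 -144.6    2.6] hi [ 540.4 -128.8   18.9]
side red [388 319  19  10 113] med [400.  -44.7  17.2] lo [393.1 -52.4  14.9] hi [413.8 -37.9  19.1]
side red [154 444  36  25 410] med [658.3 138.6  12.1] lo [640.  126.1   7. ] hi [675.1 148.7  16. ]
```

```bash
python3 -m handwheel '[[0,0.003,0,0,0,0,-1],[0,0.006,0,0,0,0,-1],[0,0.0075,0,0,0,0,-1],[0,0.0075,0,0,0,0,-1],[0,-0.01,0,0,0,0,-1],[0,-0.025,0,0,0,0,-1],[0,-0.025,-0.04,0,0,0,-1],[0,-0.07,-0.08,0,0,0,-1],[0,-0.12,-0.12,0,0,0,-1],[0,-0.17,-0.12,0,0,0,-1]]'
python3 -m handwheel '[[0,-0.05,0,0,0,0,-1],[0,-0.1,0,0,0,0,-1],[0,-0.15,0,0,0,0,-1],[0,-0.17,0,0,0,0,-1],[0,-0.17,0,0,0,0,-1]]'
python3 - <<'E'
from h import *
p,d,o=look('top',('blue','red','yel'))
v,u=np.nonzero(o['blue'][0][1]);print('rect',cv2.minAreaRect(onz('top',np.c_[u,v],56)[:,:2].astype('float32')))
A=cv2.resize(p[260:340,140:370],None,fx=3.4,fy=3.4,interpolation=cv2.INTER_CUBIC)
p,d,o=look('side',('blue','red','yel'))
B=cv2.resize(p[265:345,310:450],None,fx=3.4,fy=3.4,interpolation=cv2.INTER_CUBIC)
B=cv2.copyMakeBorder(B,0,0,0,A.shape[1]-B.shape[1],cv2.BORDER_CONSTANT)
cv2.imwrite('pics/f.png',np.vstack([A,B]))
E
```

```text
clock: 10.62
position: [444.5, -265.6, 161.9]
ee_rot: [-0.001, 1.0, -0.001, 0.004]
contact_force: [0.6, 1.0, -1.3]
gripper_width: 0.1
grasp_force: 0.0
clock: 11.25
position: [442.0, -434.3, 157.3]
ee_rot: [0.001, 1.0, 0.001, -0.0]
contact_force: [-0.7, 0.9, -0.2]
gripper_width: 0.2
grasp_force: 0.0
top blue [188 278  36  35 545] med [442.2 -52.2  57.4] lo [419.2 -71.5  54.2] hi [465.7 -23.6  66.8]
top red [ 78 139  21  26 219] med [655.7 135.7  14.1] lo [639.2 124.    9.6] hi [673.1 148.3  18.4]
top red [268 232  12  13 118] med [ 524.1 -138.3   18.7] lo [ 516.7 -145.5    1.2] hi [ 533.4 -130.5   22.6]
top red [204 316  11  17 123] med [397.8 -47.2  19.1] lo [390.1 -54.4   0.5] hi [409.1 -40.2  21.7]
top yel [290 189  39  39 566] med [ 560.1 -192.7   56.6] lo [ 537.7 -215.2    1.5] hi [ 597.  -166.3   64.3]
rect ((442.4284362792969, -47.405967712402344), (48.58327102661133, 46.60148239135742), 89.85494232177734)
side blue [347 289  42  29 413] med [451.2 -27.5  55.1] lo [420.7 -64.1  52.4] hi [467.2 -21.3  57.2]
side blue [382 288   5  12  44] med [422.4 -57.2  55.9] lo [420.  -67.9  54.6] hi [425.9 -46.6  65. ]
side red [289 270  20  15 135] med [ 525.4 -135.1   16.9] lo [ 518.4 -145.     5.3] hi [ 540.4 -129.    19.1]
side red [389 319  19  10 123] med [399.6 -44.7  17.1] lo [ 3.925e+02 -5.910e+01  2.000e-01] hi [412.3 -37.7  18.7]
side red [154 444  36  25 393] med [658.1 138.6  12.4] lo [639.9 126.2   7.8] hi [674.8 148.6  16.4]
side yel [303 127  17   3  25] med [ 518.  -555.1   10.4] lo [ 504.2 -559.     7.5] hi [ 531.8 -551.5   12.7]
side yel [255 218  38  42 669] med [ 567.9 -166.6   47.6] lo [ 542.8 -197.5   23.9] hi [ 587.9 -162.3   56.4]
side yel [288 220   7  10  49] med [ 540.9 -199.7   55.6] lo [ 537.3 -207.5   53.4] hi [ 544.2 -190.9   59. ]
```

View pics/f.png

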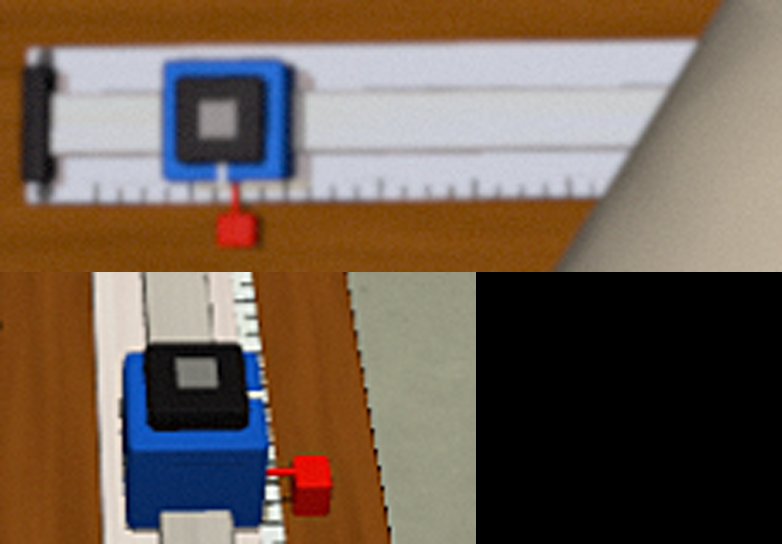

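The line is at crop (222,172) and the pointer at (235,184). Allowing for the line being higher than the pointer, the carriage is at y≈-47.5 and the mark at y≈-47 (top camera); the side camera agrees within 2 mm. Yellow hasn't moved and the hand is clear.

```bash
python3 -c "
from bench import *
print(job_done())"
```

```text
the job is handed in; nothing more can be done
None
```

I stopped the blue carriage about 4 cm short and took the fingers off it, then tapped it on until its white line was within about 2 mm of the pointer by both cameras; the yellow carriage did not move, the hand is clear of the slide, and I handed the job in at about 11 s.

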